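# Lift the loaded slide cassette out of the scanner drawer

## Task

The slide scanner has finished its run: pull its loading drawer fully out, pinch together the two side catches of the cassette that carries glass slides, and lift that cassette straight up and level, at least 10 cm clear of its bay. Leave the empty cassette latched in its bay and the other things on the bench where they are. Finish while still holding the loaded cassette still in the air by its pinched catches, with the drawer left out; do not put it down.

Things in the scene. Friction and masses are not known exactly. Their poses are not given: they have to be found in the camera images.
- scanner: White benchtop slide scanner with a grey drawer front, fixed, 284 mm wide (y), 250 mm deep, 118 mm high, with an optics tower on its rear half that rises to 200 mm and begins 117 mm behind the front. Origin at bench height under the middle of its front face; +x points into the scanner (away from the robot), +y to its left. Its yaw is also the yaw of drawer, bays and cassettes.
- drawer (a joint): Loading drawer in the scanner's lower front: 0 m shut, 0.150 m fully out at its stop. It slides along the scanner's -x, needs about 2.5 N and stays where it is left. Its front panel is 12 mm thick, up to 100 mm above the bench; behind it a flat tray (top 22 mm above the bench) carries two cassette bays side by side, open above and at the sides once the drawer is out.
- drawer_pull (a point): Middle of the drawer's horizontal steel pull bar, moving with the drawer: 10 mm thick, 100 mm long along the scanner's y, its axis 78 mm above the bench and 45 mm in front of the drawer panel, held by a 10 mm post at each end, so that there is an open gap of 40 mm (x) by 90 mm (y) behind it.
- bay_left (a point): Centre of the floor of the left (+y) bay, moving with the drawer: 62 mm behind the scanner's front face when shut, 54 mm left of the middle, 22 mm above the bench. Each bay has low guides round the cassette's foot (1 mm play) and, 29 mm either side (y), an aluminium keeper lip 30 mm long (x) whose top is 27.5 mm above the bay floor.
- bay_right (a point): The same for the right (-y) bay, 54 mm right of the middle.
- loaded: The cassette to lift, in either bay: grey, 86 mm long (x), 36 mm wide (y), end plates 30 mm high, with nine glass slides with white ends standing on edge in it (tops 40 mm up), and a 30 mm wide yoke over its middle that reaches 60 mm, with a black catch on its +y and its -y side. Origin at the centre of its underside, axes as the scanner's. Mass 0.17 to 0.31 kg.
- loaded_pads (a point): Midpoint between the finger pads of the loaded cassette's two sprung catches, 45 mm above its underside. The ribbed pads face +y and -y, are 24 mm wide (x), span 34 to 56 mm above the underside, and measure 62 mm over both at rest, 50 mm when both are pinched in. A hook below each pad sits under the bay's keeper lip until that catch is pinched.
- empty: The other cassette, of the same shape and latched in the other bay, but with no slides in it. Origin at the centre of its underside.
- loaded_catch_left (a joint): Travel of the loaded cassette's +y catch: 0 sprung out (hooked), 0.006 m fully pinched in; its hook is clear of the lip from 0.004 m. Spring 3 N at rest, 8 N fully in.
- loaded_catch_right (a joint): The same for the -y catch.
- beaker: Bystander: clear beaker, 54 mm across, 68 mm high, loose, to the left of the drawer's path. Origin at the centre of its underside.
- tally_counter: Bystander: small white round tally counter, 65x45x26 mm, loose, to the right of the drawer's path. Origin at the centre of its underside.
- vial: Bystander: small vial with a white cap, 21 mm across, 48 mm high, loose, at the right of the scanner. Origin at the centre of its underside.

How it is judged:
By the outcome, as a careful person would: the job done as asked, in the order asked, and still so for the second after the job is handed in, while the arm keeps its last pose, push and grip.
It also fails if it takes over 40 s, if anything falls off the work surface, if the arm or the gripper's body presses on something with over 40 N, if the wrist force passes 120 N, or if a joint passes its speed limit or range.

## Robot

A 6-joint arm with a two-finger parallel gripper is mounted at the origin on a cart in front of the work surface, level with it; the furniture and walls round the work are solid. World frame = base frame: x ahead of the robot, y to its left, z up, the work surface at z = 0. Lengths are in mm, angles in rad, forces in N, time in s.
With the tool pointing down it reaches from about 350 to 875 mm from the base axis. Payload 4.2 kg.
Tool frame: the origin (TCP) lies between the finger pads; the fingertips stand 25 mm ahead of it and the grasp point (between the pads) lies 6 mm ahead of it; z points along the fingers, y is the line along which they close (so a half turn about z gives the same grasp; the last joint's range is limited). The gripper opens to 85 mm and grips with 20 to 120 N. Pads are 22 mm wide; open, the fingers measure 114 mm over their backs; the gripper's body (76 mm by 85 mm) begins 54 mm behind the grasp point. The pads swing forward as they close: fully open they stand 13 mm farther back than shut.
Start: joints at [-0.977, 0.385, 0.008, 0, -1.194, -0.259], TCP at [205.378, -590.271, 256.312] pointing down, gripper open.
Joint ranges: [-3.14, 3.14], [-1.21, 2.06], [-1.07, 1.41], [-3.16, 2.05], [-2.99, -0.16], [-3.1, 3.1]. Speed limits (rad/s): [2.79, 2.79, 3.14, 3.14, 3.14, 3.14].

## Interface

Orientations are given as a unit quaternion [x, y, z, w].
In Python, from bench import arm gives the robot as it stands.
- The arm moves only by the shell command python3 -m pendant 'ROWS'. ROWS is JSON, a list of rows, each a list of 7 numbers: the shift along the tool's x, y, z in m, then the turn, a rotation vector about the tool's x, y, z in degrees, then the finger opening in m, from 0 to 0.0854. In form: [[x, y, z, wx, wy, wz, fingers], ...]. A call has 1 to 12 rows; each row shifts and turns the commanded pose from where the row before left it, along the tool's axes as they then stand; what a row does not reach is not made up. A row lasts 1/10 s, in which the tool goes at most 50 mm and 8.59 degrees, less where a joint would pass 70% of its speed; a pose out of reach is approached as far as the arm can. A call is refused whole if a number of a shift passes 0.05 or a number of a turn 8.59, either way. A call with a gripper value outside its range is refused whole. The fingers move at their own pace and stop on an object; the grip force is fixed at half the most. Time passes only in rows, so rows that do not move let the fingers close. It gives the time, the measured TCP pose, the force, the opening and the grip force at its end, in the units of the state.
- arm.read_state(): the state, without advancing time (a new reading comes with each control period).
- arm.get_image(name): name is "side" or "top" or "wrist"; returns a dict with "image" (420x560x3 uint8, red, green, blue), "fx", "fy", "cx", "cy" (pixels), "xyz" and "rotation" of the camera in the world. Camera axes: x right, y down, z forward; pixel columns grow to the right and rows downward; lengths in mm; the calibration is good to about 2 mm. A picture is of the moment at which its call begins. There is no depth.
- arm.job_done(): hands the job in; it is judged then, once.
The state is a dict: "clock": time; "joints": joint angles; "joint_vel": joint speeds; "joint_efforts": joint torques, N m; "position": TCP position; "ee_rot": TCP orientation; "contact_force": force on the tool from outside, world axes, zero at the start; "wrist_torque": the same for the moment, N m; "gripper_width": finger opening in mm; "grasp_force": force on a finger pad.
Only numpy, scipy, OpenCV 4.12 (cv2) and the standard library are available. Lean on these libraries where they do the work, as an engineer would, in place of code of your own. Each camera call takes 0.05 s, during which the arm holds its last target. There are 200 camera calls.

## Working session

There is one attempt and no reset: what is moved stays moved. The work goes in short steps, Python scripts to look and compute and a shell command to move; the robot and the scene stay as the last step left them, time stands still between calls to the robot, and variables do not carry over. Pictures are saved under pics/ and viewed, at most 11 in all, crops included, and the job is handed in when it is done.

```bash
mkdir -p pics; cat > h.py <<'E'
import numpy as np, cv2
from bench import arm
from scipy.spatial.transform import Rotation as R
def snap(n,f):
    d=arm.get_image(n); cv2.imwrite(f'pics/{f}.png',d['image'][:,:,::-1]); return d
def ray(d,u,v):
    r=np.array(d['rotation'],float)
    r=r.reshape(3,3) if r.size==9 else R.from_quat(r).as_matrix()
    return np.array(d['xyz'],float), r@np.array([(u-d['cx'])/d['fx'],(v-d['cy'])/d['fy'],1])
def onz(d,u,v,z):
    o,k=ray(d,u,v); return o+k*(z-o[2])/k[2]
def proj(d,p):
    r=np.array(d['rotation'],float); r=r.reshape(3,3) if r.size==9 else R.from_quat(r).as_matrix()
    c=r.T@(np.array(p,float)-np.array(d['xyz'])); return d['cx']+d['fx']*c[0]/c[2], d['cy']+d['fy']*c[1]/c[2]
E
python3 - <<'E'
from h import *
import pickle
for n in ['top','side']:
    d=snap(n,n+'0'); pickle.dump(d,open(f'{n}0.pkl','wb')); print(n,{k:(v if k!='image' else 0) for k,v in d.items()})
s=arm.read_state(); print(s)
E
```

```text
top {'image': 0, 'fx': 457.4780629373031, 'fy': 457.4780629373031, 'cx': 280.17402752167004, 'cy': 216.67558998473538, 'xyz': array([495.93764543, 104.10491464, 917.9322679 ]), 'rotation': array([ 0.71111171, -0.70062748,  0.04076226, -0.04218669])}
side {'image': 0, 'fx': 419.4999251165673, 'fy': 419.4999251165673, 'cx': 284.3775881445436, 'cy': 209.38240625588924, 'xyz': array([ 46.55220438, 505.46461443, 589.44371725]), 'rotation': array([-0.38788122,  0.8006051 , -0.40958928,  0.20203031])}
{'clock': 0.1, 'joints': array([-9.77423343e-01,  3.85494027e-01,  6.80737413e-03, -4.29848769e-04,
       -1.19403806e+00, -2.58611929e-01]), 'joint_vel': array([-0.00174512, -0.00265825,  0.00269812,  0.00206091, -0.00128198,
       -0.00129595]), 'joint_efforts': array([-7.55348833e-05, -3.93319881e+01,  1.88931441e+01,  4.19788241e+00,
       -2.54277496e-03,  9.78258583e-06]), 'position': array([ 205.21478273, -589.8595541 ,  255.34059996]), 'ee_rot': array([-1.66521821e-01,  9.86037278e-01,  9.60572749e-04, -2.16508250e-04]), 'contact_force': array([ 0.20711489,  0.23538823, -0.13672226]), 'wrist_torque': array([0.05278162, 0.01979796, 0.02534331]), 'grasp_force': 0.0, 'gripper_width': 85.59389799691662}
```

View pics/top0.png

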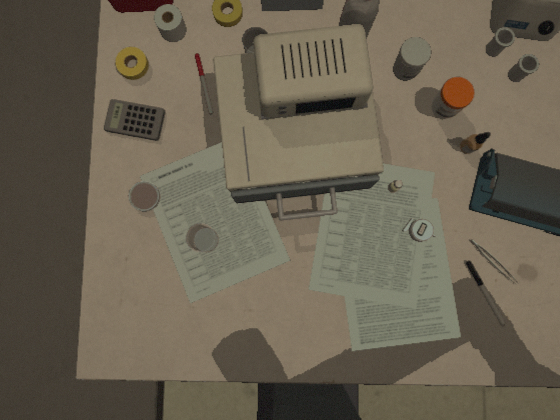

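View pics/side0.png

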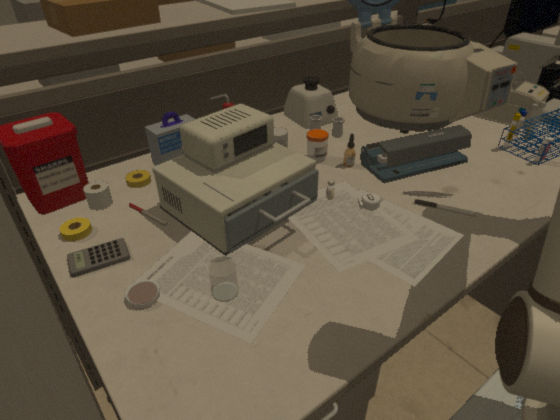

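```bash
python3 - <<'E'
import cv2
i=cv2.imread('pics/top0.png')[150:250,200:400]
i=cv2.convertScaleAbs(i,alpha=1.6)
cv2.imwrite('pics/top0c.png',cv2.resize(i,(800,400),interpolation=cv2.INTER_CUBIC))
i=cv2.imread('pics/side0.png')[150:250,200:340]
i=cv2.convertScaleAbs(i,alpha=1.6)
cv2.imwrite('pics/side0c.png',cv2.resize(i,(784,560),interpolation=cv2.INTER_CUBIC))
E
```

```text
(no output)
```

View pics/top0c.png

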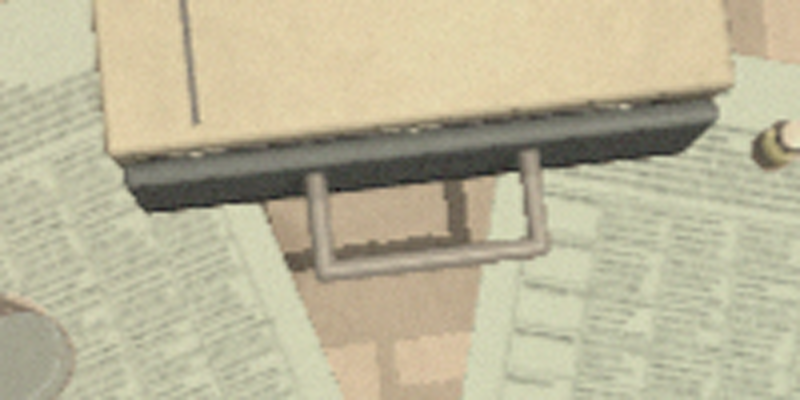

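View pics/side0c.png

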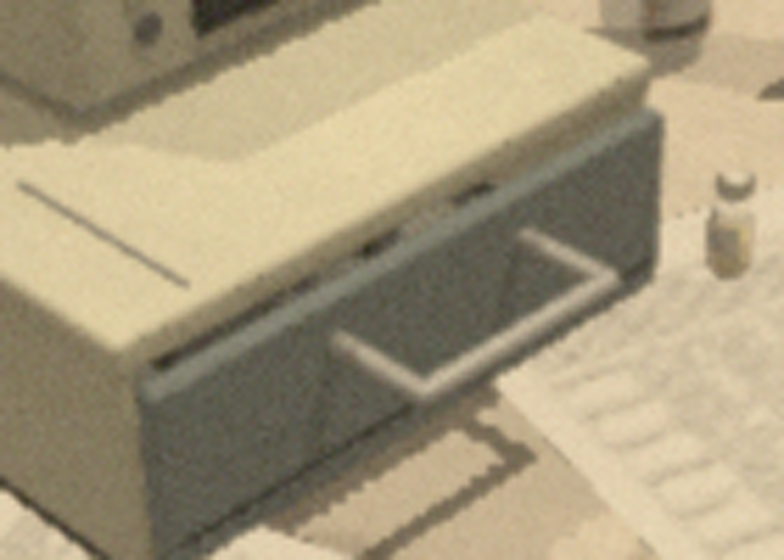

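```bash
python3 - <<'E'
from h import *; import pickle
t=pickle.load(open('top0.pkl','rb')); s=pickle.load(open('side0.pkl','rb'))
def show(n,a,b):
    d=a-b; print(n,a.round(1),b.round(1),'mid',((a+b)/2).round(1),'len',np.hypot(*d[:2]).round(1),'yaw',np.degrees(np.arctan2(-d[0],d[1])).round(2))
    return (a+b)/2,np.arctan2(-d[0],d[1])
show('bar',onz(t,280,216.9,78),onz(t,335.7,211.2,78))
show('bar side',onz(s,275.5,219.3,78),onz(s,308.5,199.8,78))
m,y=show('top',onz(t,228.3,189.3,118),onz(t,382.8,173,118))
show('top side',onz(s,200+120/5.6,150+350/5.6,118),onz(s,200+650/5.6,150+62/5.6,118))
y=np.arctan2(0,1)+y
print('bar from scanner', m+np.array([-np.cos(y),-np.sin(y),0])*57)
E
```

```text
bar [594.5 106.9  78. ] [606.7   3.9  78. ] mid [600.6  55.4  78. ] len 103.6 yaw 6.73
bar side [593.3 102.8  78. ] [604.7   4.9  78. ] mid [599.   53.8  78. ] len 98.6 yaw 6.59
top [637.8 199.1 118. ] [671.2 -75.1 118. ] mid [654.5  62.  118. ] len 276.3 yaw 6.96
top side [632.2 202.1 118. ] [669.5 -72.6 118. ] mid [650.9  64.8 118. ] len 277.2 yaw 7.72
bar from scanner [597.92115198  55.12037847 118.        ]
```

```bash
python3 -m pendant '[[-0.0365,0.03,0,0,0,0,0.085],[-0.0365,0.03,0,0,0,0,0.085],[-0.0365,0.03,0,0,0,0,0.085],[-0.0365,0.03,0,0,0,0,0.085],[-0.0365,0.03,0,0,0,0,0.085],[-0.0365,0.03,0,0,0,0,0.085],[-0.0365,0.03,0,0,0,0,0.085],[-0.0365,0.03,0,0,0,0,0.085],[-0.0365,0.03,0,0,0,0,0.085],[-0.0365,0.03,0,0,0,0,0.085],[-0.0365,0.03,0,0,0,0,0.085],[-0.0365,0.03,0,0,0,0,0.085]]'
python3 -m pendant '[[-0.0365,0.03,0,0,0,0,0.085],[-0.0365,0.03,0,0,0,0,0.085],[-0.0365,0.03,0,0,0,0,0.045],[-0.0365,0.03,0,0,0,0,0.045],[0,0,0,0,0,-8.5,0.045],[0,0,0,0,0,-8.5,0.045],[0,0,0,0,0,-8.5,0.045],[0,0,0,0,0,-8.5,0.045],[0,0,0,0,0,-8.5,0.045],[0,0,0,0,0,-8.5,0.045],[0,0,0,0,0,-8.5,0.045],[0,0,0,0,0,-8.5,0.045]]'
python3 -m pendant '[[0,0,0,0,0,-8.5,0.045],[0,0,0,0,0,-1.2,0.045],[0,0,0,0,0,0,0.045],[0,0,0,0,0,0,0.045]]'
cat >> h.py <<'E'
def todo(p,yawdeg,name=''):
    s=arm.read_state(); r=R.from_quat(s['ee_rot']); m=r.as_matrix()
    print('pos',s['position'].round(1),'toolx',m[:,0].round(3),'tooly ang',np.degrees(np.arctan2(m[1,1],m[0,1])).round(2),'z',m[:,2].round(3),'q',s['joints'].round(2),'F',s['contact_force'].round(1),'w',s['gripper_width'].round(1),s['grasp_force'],'t',s['clock'])
    print(name,'shift in tool',(m.T@(np.array(p)-s['position'])).round(1))
E
python3 -c "
from h import *
todo([599.5,54.8,84],0)"
```

```text
clock: 1.3
position: [501.2, -104.4, 256.2]
ee_rot: [-0.167, 0.986, 0.0, -0.0]
contact_force: [1.1, -0.9, 0.4]
gripper_width: 85.0
grasp_force: 0.0
clock: 2.5
position: [598.9, 54.9, 255.7]
ee_rot: [-0.692, 0.722, 0.0, -0.001]
contact_force: [-0.2, -0.1, -0.2]
gripper_width: 45.0
grasp_force: 0.0
clock: 2.9
position: [599.1, 55.0, 256.1]
ee_rot: [0.748, -0.664, -0.0, 0.0]
contact_force: [-0.3, -0.7, -0.6]
gripper_width: 45.0
grasp_force: 0.0Traceback (most recent call last):
  File "<string>", line 3, in <module>
    todo([599.5,54.8,84],0)
    ~~~~^^^^^^^^^^^^^^^^^^^
  File "h.py", line 17, in todo
    print('pos',s['position'].round(1),'toolx',m[:,0].round(3),'tooly ang',np.degrees(np.arctan2(m[1,1],m[0,1])).round(2),'z',m[:,2].round(3),'q',s['joints'].round(2),'F',s['contact_force'].round(1),'w',s['gripper_width'].round(1),s['grasp_force'],'t',s['clock'])
                                                                                                                                                                                                           ^^^^^^^^^^^^^^^^^^^^^^^^
AttributeError: 'float' object has no attribute 'round'
```

```bash
sed -i "s/s\['gripper_width'\].round(1)/round(s['gripper_width'],1)/" h.py
python3 -m pendant '[[0,0,0.043,0,0,0,0.045],[0,0,0.043,0,0,0,0.045],[0,0,0.043,0,0,0,0.045],[0,0,0.033,0,0,0,0.045],[0,0,0.01,0,0,0,0.045],[0,0,0,0,0,0,0.045]]'
python3 - <<'E'
from h import *
todo([599.5,54.8,84],0); snap('side','side1'); print(arm.read_state()['clock'])
i=cv2.imread('pics/side1.png')[120:270,190:390]; i=cv2.convertScaleAbs(i,alpha=1.6)
cv2.imwrite('pics/side1c.png',cv2.resize(i,(800,600),interpolation=cv2.INTER_CUBIC))
E
```

```text
clock: 3.5
position: [598.8, 54.7, 83.1]
ee_rot: [0.748, -0.664, -0.001, 0.001]
contact_force: [-0.8, -0.8, -0.3]
gripper_width: 45.0
grasp_force: 0.0
pos [598.8  54.7  83.1] toolx [ 0.119 -0.993  0.001] tooly ang -173.15 z [-0.003 -0.001 -1.   ] q [ 0.36  0.52 -0.26  0.   -0.8  -0.24] F [-0.8 -0.8 -0.3] w 45.0 0.0 t 3.5
 shift in tool [ 0.  -0.7 -0.9]
3.55
```

View pics/side1c.png

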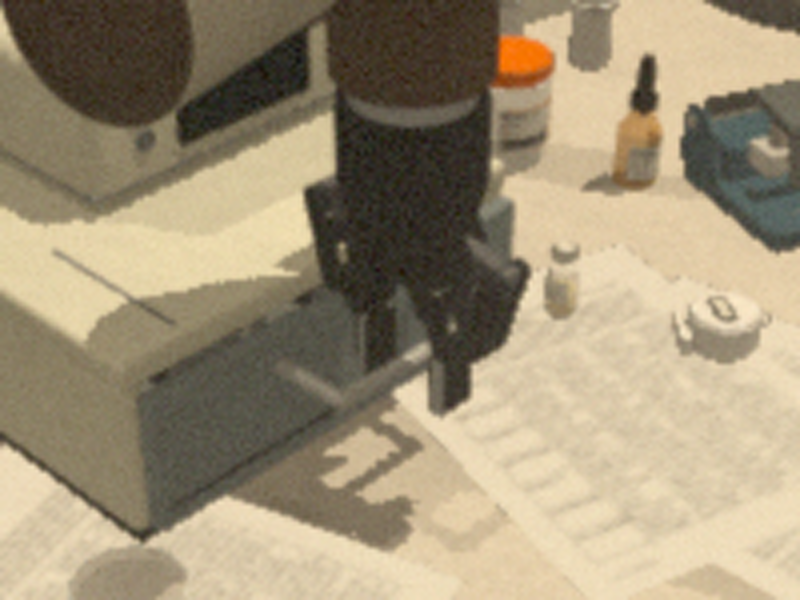

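```bash
python3 -m pendant '[[0,0,0,0,0,0,0],[0,0,0,0,0,0,0],[0,0,0,0,0,0,0],[0,0,0,0,0,0,0],[0,0,0,0,0,0,0]]'
python3 -m pendant '[[0,0.006,0,0,0,0,0],[0,0.012,0,0,0,0,0],[0,0.018,0,0,0,0,0],[0,0.018,0,0,0,0,0],[0,0.018,0,0,0,0,0],[0,0.018,0,0,0,0,0],[0,0.018,0,0,0,0,0],[0,0.018,0,0,0,0,0],[0,0.012,0,0,0,0,0],[0,0.006,0,0,0,0,0],[0,0,0,0,0,0,0]]'
python3 -c "
from h import *
todo([599.5,54.8,84],0)"
```

```text
clock: 4.05
position: [599.5, 55.1, 86.3]
ee_rot: [0.748, -0.663, 0.001, -0.001]
contact_force: [-3.5, 1.4, 5.5]
gripper_width: 7.7
grasp_force: 58.6
clock: 5.15
position: [456.3, 36.7, 86.2]
ee_rot: [0.749, -0.663, 0.001, -0.0]
contact_force: [-0.9, -6.2, 10.5]
gripper_width: 8.0
grasp_force: 60.2
pos [456.3  36.7  86.2] toolx [ 0.121 -0.993  0.001] tooly ang -173.05 z [ 0.002 -0.001 -1.   ] q [ 0.44  0.32 -0.61  0.   -0.64 -0.32] F [-0.9 -6.2 10.5] w 8.0 60.19402027130127 t 5.15
 shift in tool [  -0.6 -144.3    2.5]
```

```bash
python3 -m pendant '[[0,0.003,0,0,0,0,0],[0,0.003,0,0,0,0,0],[0,0.002,0,0,0,0,0],[0,0.001,0,0,0,0,0],[0,0,0,0,0,0,0]]'; python3 -c "
from h import *
todo([599.5,54.8,84],0)"
```

```text
clock: 5.65
position: [450.5, 36.1, 86.3]
ee_rot: [0.749, -0.663, 0.003, -0.003]
contact_force: [7.5, -10.3, 3.0]
gripper_width: 7.9
grasp_force: 59.3
pos [450.5  36.1  86.3] toolx [ 0.122 -0.993  0.001] tooly ang -173.0 z [ 0.008  0.    -1.   ] q [ 0.44  0.31 -0.63  0.01 -0.62 -0.33] F [  7.5 -10.3   3. ] w 7.9 59.32284414768219 t 5.65
 shift in tool [  -0.4 -150.1    3.4]
```

```bash
python3 -m pendant '[[0,0,0,0,0,0,0.045],[0,0,0,0,0,0,0.045],[0,0,0,0,0,0,0.045],[0,0,-0.02,0,0,0,0.045],[0,0,-0.05,0,0,0,0.045],[0,0,-0.05,0,0,0,0.045],[0,0,-0.04,0,0,0,0.045],[0.04,0,0,0,0,0,0.085],[0.05,0,0,0,0,0,0.085],[0.05,0,0,0,0,0,0.085],[0.05,0,0,0,0,0,0.085],[0.05,0,0,0,0,0,0.085]]'
python3 - <<'E'
from h import *; import pickle
todo([0,0,0],0)
for n,c in [('top',(120,260,190,390)),('side',(150,300,180,380))]:
    d=snap(n,n+'2'); pickle.dump(d,open(f'{n}2.pkl','wb'))
    i=d['image'][c[0]:c[1],c[2]:c[3],::-1]; i=cv2.convertScaleAbs(i,alpha=1.6)
    h=600; cv2.imwrite(f'pics/{n}2c.png',cv2.resize(i,None,fx=4,fy=4,interpolation=cv2.INTER_CUBIC))
E
```

```text
clock: 6.85
position: [475.8, -203.2, 244.3]
ee_rot: [0.749, -0.663, -0.0, -0.0]
contact_force: [0.6, 0.5, 0.5]
gripper_width: 84.8
grasp_force: 0.0
pos [ 475.8 -203.2  244.3] toolx [ 0.121 -0.993 -0.   ] tooly ang -173.08 z [ 0.  0. -1.] q [-0.09  0.21 -0.27 -0.   -1.09  0.21] F [0.6 0.5 0.5] w 84.8 0.0 t 6.85
 shift in tool [-258.9  447.8  244.3]
```

View pics/top2c.png

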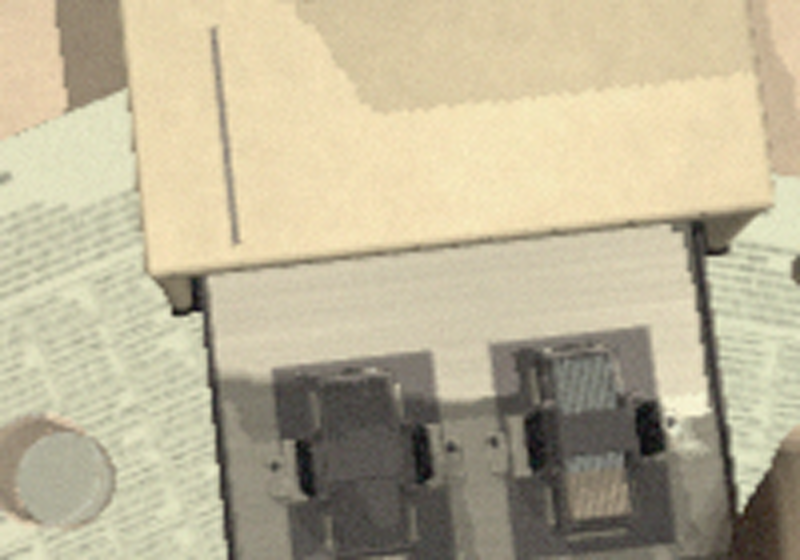

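View pics/side2c.png

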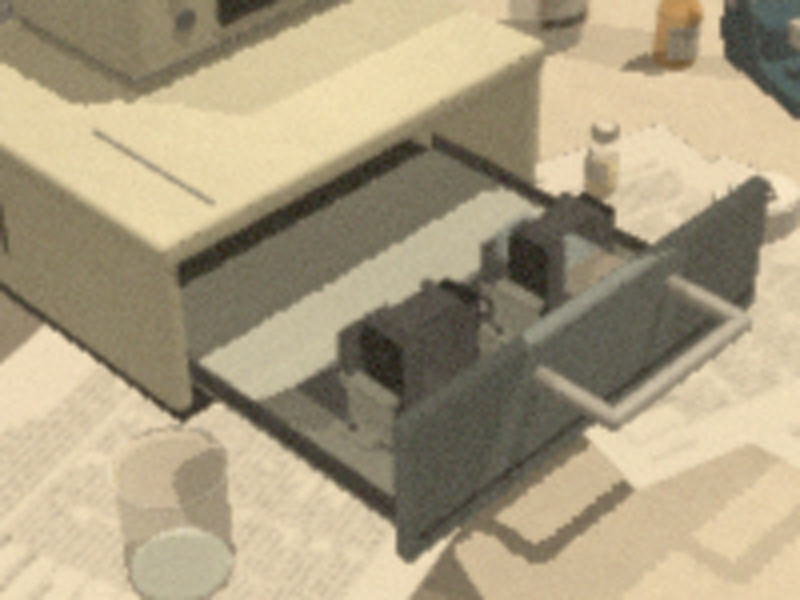

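```bash
python3 - <<'E'
from h import *; import pickle
t=pickle.load(open('top2.pkl','rb')); s=pickle.load(open('side2.pkl','rb'))
g=t['image'].astype(int).max(2)
m=(g<30).astype(np.uint8); m[:215]=0; m[245:]=0; m[:,:255]=0; m[:,362:]=0
n,l,st,c=cv2.connectedComponentsWithStats(m)
for k in range(1,n):
    if st[k,4]>15: print(st[k],c[k].round(1),onz(t,*c[k],78).round(1))
print('eye',onz(t,339,228.25,78).round(1))
print('proj of pred pad tops',[np.round(proj(t,(575.2-.12*q,-2.5+.993*q,78)),1) for q in (31,-31)])
print('side pad: near yoke face', proj(s,(575.2-.12*31,-2.5+31*.993,67)))
E
```

```text
[349 221   7  13  64] [351.5 227.4] [577.1 -25.3  78. ]
[321 223   6  15  50] [323.5 229.8] [571.8  26.3  78. ]
[293 227   5  14  46] [294.8 233.3] [564.6  79.2  78. ]
[264 230   5  14  41] [265.9 236.4] [558.  132.3  78. ]
eye [575.1  -2.2  78. ]
proj of pred pad tops [array([322.5, 230. ]), array([355.9, 226.4])]
side pad: near yoke face (np.float64(310.2460756935578), np.float64(215.0524811274087))
```

```bash
python3 -m pendant '[[-0.0375,-0.0246,0,0,0,0,0.085],[-0.0375,-0.0246,0,0,0,0,0.085],[-0.0375,-0.0246,0,0,0,0,0.085],[-0.0375,-0.0246,0,0,0,0,0.085],[-0.0375,-0.0246,0,0,0,0,0.085]]'
python3 -m pendant '[[0,0,0,0,0,-7.5,0.085],[0,0,0,0,0,-7.5,0.085],[0,0,0,0,0,-7.5,0.085],[0,0,0,0,0,-7.5,0.085],[0,0,0,0,0,-7.5,0.085],[0,0,0,0,0,-7.5,0.085],[0,0,0,0,0,-7.5,0.085],[0,0,0,0,0,-7.5,0.085],[0,0,0,0,0,-7.5,0.085],[0,0,0,0,0,-7.5,0.085],[0,0,0,0,0,-7.5,0.085],[0,0,0,0,0,-7.5,0.085]]'
python3 -m pendant '[[0,0,0,0,0,0,0.085],[0,0,0,0,0,0,0.085]]'
python3 - <<'E'
from h import *
todo([575.2,-2.3,77],0)
d=snap('wrist','wrist3'); print(d['xyz'],d['rotation'])
for q in (31,-31): print(np.round(proj(d,(575.2-.12*q,-2.4+.993*q,78)),1))
E
```

```text
clock: 7.45
position: [575.6, 1.8, 244.1]
ee_rot: [0.749, -0.663, -0.0, 0.0]
contact_force: [0.0, -1.0, -0.1]
gripper_width: 85.4
grasp_force: 0.0
clock: 8.65
position: [575.0, 0.2, 243.9]
ee_rot: [0.998, 0.063, -0.001, -0.0]
contact_force: [-0.6, 0.1, 0.3]
gripper_width: 85.2
grasp_force: 0.0
clock: 8.85
position: [575.3, -0.1, 244.1]
ee_rot: [0.998, 0.059, -0.0, -0.0]
contact_force: [-0.2, 0.9, -0.1]
gripper_width: 84.7
grasp_force: 0.0
pos [ 5.753e+02 -1.000e-01  2.441e+02] toolx [ 0.993  0.118 -0.001] tooly ang -83.23 z [-0.001  0.    -1.   ] q [ 0.28  0.31 -0.14 -0.   -1.13  1.41] F [-0.2  0.9 -0.1] w 84.7 0.0 t 8.85
 shift in tool [ -0.3   2.2 167.1]
[643.58669157   7.57392225 361.43618424] [ 0.74027457 -0.65838865 -0.09008869  0.1019901 ]
[246.1 195.7]
[313.7 195.4]
```

View pics/wrist3.png

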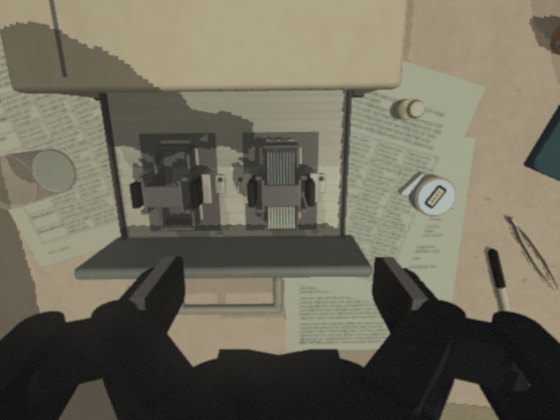

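```bash
python3 -m pendant '[[0,0.003,0.03,0,0,0,0.085],[0,0,0.045,0,0,0,0.085],[0,0,0.045,0,0,0,0.085],[0,0,0.03,0,0,0,0.085],[0,0,0.012,0,0,0,0.085],[0,0,0.005,0,0,0,0.085],[0,0,0,0,0,0,0.085]]'
python3 - <<'E'
from h import *
todo([575,-3.2,77],0)
E
```

```text
clock: 9.6
position: [576.8, -3.5, 77.9]
ee_rot: [0.998, 0.06, 0.001, 0.0]
contact_force: [-0.5, 0.0, -0.1]
gripper_width: 84.7
grasp_force: 0.0
pos [576.8  -3.5  77.9] toolx [0.993 0.12  0.001] tooly ang -83.12 z [ 0.001  0.    -1.   ] q [ 0.27  0.49 -0.33  0.   -0.75  1.42] F [-0.5  0.  -0.1] w 84.7 0.0 t 9.6
 shift in tool [-1.8 -0.5  0.9]
```

```bash
python3 -m pendant '[[-0.001,0,0,0,0,0,0.066],[0,0,0,0,0,0,0.06],[0,0,0,0,0,0,0.055],[0,0,0,0,0,0,0.05],[0,0,0,0,0,0,0],[0,0,0,0,0,0,0],[0,0,0,0,0,0,0],[0,0,0,0,0,0,0]]'
python3 - <<'E'
from h import *
todo([575,-3.2,77],0)
d=snap('side','side4'); i=d['image'][120:270,190:390,::-1]; i=cv2.convertScaleAbs(i,alpha=1.7)
cv2.imwrite('pics/side4c.png',cv2.resize(i,(800,600),interpolation=cv2.INTER_CUBIC))
E
```

```text
clock: 10.4
position: [578.7, -3.1, 82.3]
ee_rot: [0.998, 0.061, 0.005, -0.0]
contact_force: [-1.4, 1.7, 14.4]
gripper_width: 43.6
grasp_force: 63.3
pos [578.7  -3.1  82.3] toolx [0.992 0.122 0.01 ] tooly ang -82.99 z [ 0.01   0.001 -1.   ] q [ 0.28  0.48 -0.33  0.   -0.75  1.42] F [-1.4  1.7 14.4] w 43.6 63.31428050994873 t 10.4
 shift in tool [-3.7 -0.3  5.3]
```

View pics/side4c.png

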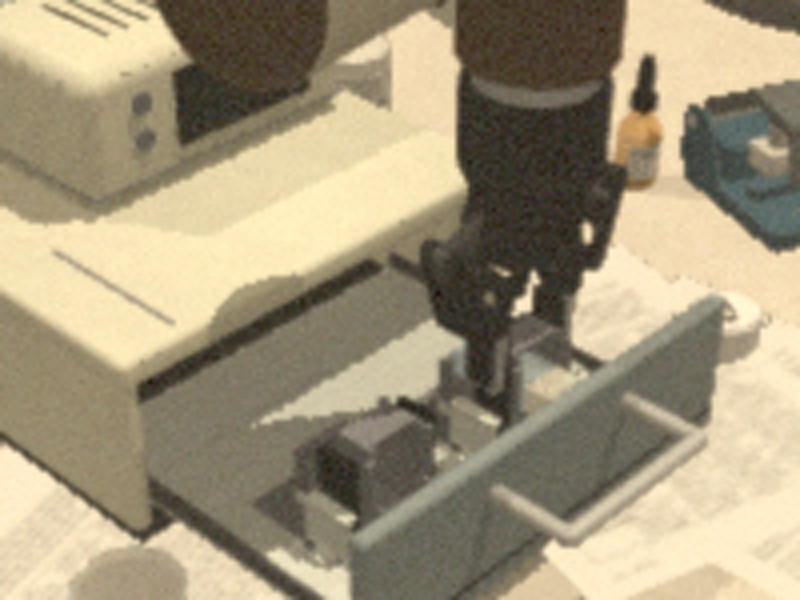

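```bash
python3 -m pendant '[[0,0,-0.002,0,0,0,0],[0,0,-0.002,0,0,0,0],[0,0,-0.002,0,0,0,0],[0,0,-0.002,0,0,0,0],[0,0,-0.002,0,0,0,0],[0,0,0,0,0,0,0]]'
python3 - <<'E'
from h import *
todo([575,-3.2,77],0)
E
```

```text
clock: 11.05
position: [575.4, -3.6, 87.2]
ee_rot: [0.998, 0.06, 0.0, -0.0]
contact_force: [2.2, 1.8, -4.0]
gripper_width: 43.0
grasp_force: 61.6
pos [575.4  -3.6  87.2] toolx [0.993 0.12  0.   ] tooly ang -83.11 z [ 0.  0. -1.] q [ 0.28  0.48 -0.32 -0.   -0.77  1.42] F [ 2.2  1.8 -4. ] w 43.0 61.62756293168172 t 11.05
 shift in tool [-0.3 -0.5 10.2]
```

```bash
python3 -m pendant '[[0,0,-0.004,0,0,0,0],[0,0,-0.006,0,0,0,0],[0,0,-0.006,0,0,0,0],[0,0,-0.004,0,0,0,0],[0,0,0,0,0,0,0]]'
python3 - <<'E'
from h import *
todo([575,-3.2,77],0)
d=snap('side','side5'); i=d['image'][120:270,190:390,::-1]; i=cv2.convertScaleAbs(i,alpha=1.7)
cv2.imwrite('pics/side5c.png',cv2.resize(i,(800,600),interpolation=cv2.INTER_CUBIC))
E
```

```text
clock: 11.55
position: [574.8, -4.1, 108.1]
ee_rot: [0.998, 0.06, 0.0, 0.0]
contact_force: [-0.4, 0.9, -2.3]
gripper_width: 43.3
grasp_force: 62.1
pos [574.8  -4.1 108.1] toolx [0.993 0.12  0.   ] tooly ang -83.13 z [ 0. -0. -1.] q [ 0.27  0.45 -0.31  0.   -0.82  1.42] F [-0.4  0.9 -2.3] w 43.3 62.08313226699829 t 11.55
 shift in tool [ 0.3 -0.8 31.1]
```

View pics/side5c.png

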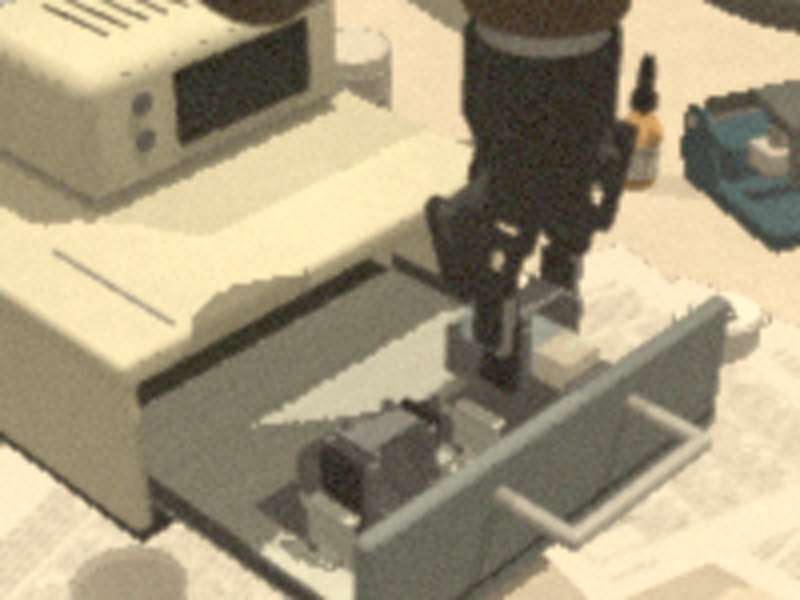

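The cassette has come free of the keepers: its end plates and slides around (510,350) have risen and hang level in the fingers, and the empty cassette is still in its bay. I'll keep lifting.

```bash
python3 -m pendant '[[0,0,-0.006,0,0,0,0],[0,0,-0.012,0,0,0,0],[0,0,-0.016,0,0,0,0],[0,0,-0.018,0,0,0,0],[0,0,-0.018,0,0,0,0],[0,0,-0.018,0,0,0,0],[0,0,-0.016,0,0,0,0],[0,0,-0.012,0,0,0,0],[0,0,-0.006,0,0,0,0],[0,0,-0.003,0,0,0,0],[0,0,0,0,0,0,0],[0,0,0,0,0,0,0]]'
python3 -m pendant '[[0,0,0,0,0,0,0],[0,0,0,0,0,0,0],[0,0,0,0,0,0,0],[0,0,0,0,0,0,0],[0,0,0,0,0,0,0]]'
python3 - <<'E'
from h import *
todo([575,-3.2,77],0)
d=snap('side','side6'); i=d['image'][90:270,190:430,::-1]; i=cv2.convertScaleAbs(i,alpha=1.7)
cv2.imwrite('pics/side6c.png',cv2.resize(i,(800,600),interpolation=cv2.INTER_CUBIC))
E
```

```text
clock: 12.8
position: [574.7, -3.9, 231.5]
ee_rot: [0.998, 0.06, -0.001, 0.0]
contact_force: [-0.8, 0.7, -2.7]
gripper_width: 43.1
grasp_force: 62.1
clock: 13.3
position: [575.1, -3.9, 232.2]
ee_rot: [0.998, 0.06, -0.0, 0.0]
contact_force: [-1.2, 0.5, -2.8]
gripper_width: 43.6
grasp_force: 62.1
pos [575.1  -3.9 232.2] toolx [ 0.993  0.12  -0.   ] tooly ang -83.12 z [-0. -0. -1.] q [ 0.27  0.32 -0.15  0.   -1.1   1.42] F [-1.2  0.5 -2.8] w 43.6 62.08298921585083 t 13.3
 shift in tool [ -0.   -0.7 155.2]
```

View pics/side6c.png

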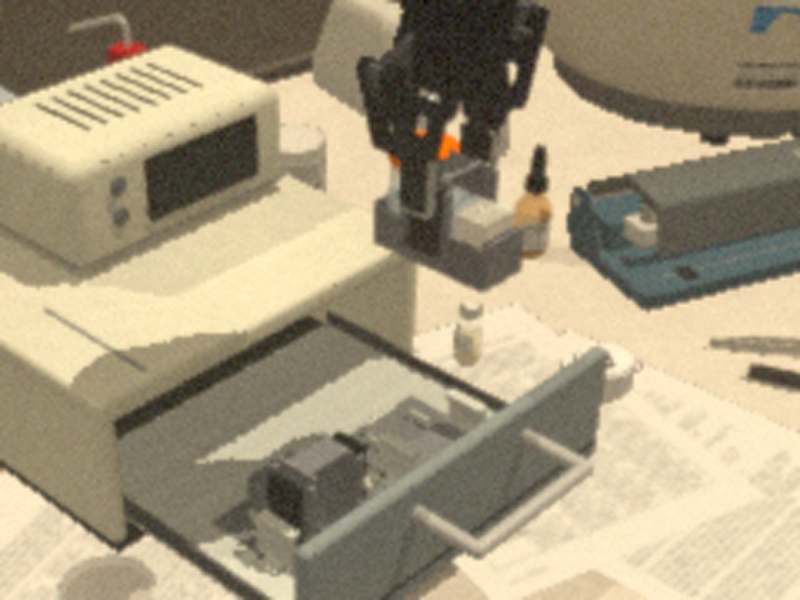

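The loaded cassette hangs level, about 15 cm up, around (450,230). The drawer is still out, the empty cassette is in its bay, and the bystanders in view (vial, tally counter, beaker edge) look unmoved. I'm handing in.

```bash
python3 -c "
from bench import arm
print(arm.job_done())"
```

```text
the job is handed in; nothing more can be done
None
```

I handed the job in at about 13 s: the drawer is out at its stop, and the loaded cassette (right bay) is held still and level by its pinched catches about 15 cm above its bay. The empty cassette is still in its bay, and the bystanders were not touched as far as the pictures show.

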